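# Slide box down the sensor lane

## Robot

A 6-joint arm with a two-finger parallel gripper is mounted at the origin on the work surface. World frame = base frame: x ahead of the robot, y to its left, z up, the work surface at z = 0. Lengths are in mm, angles in rad, forces in N, time in s.
With the tool pointing down it reaches from about 425 to 950 mm from the base axis. Payload 14.7 kg.
Tool frame: the origin (TCP) lies at the very end of the fingers, on their centre line; the grasp point (between the pads) lies env.grasp_offset behind it (env.grasp_offset is the distance from the TCP to the grasp point, in mm); z points along the fingers, y is the line along which they close (so a half turn about z gives the same grasp; the last joint's range is limited). The gripper opens to 85 mm and grips with 20 to 120 N. Pads are 22 mm wide; open, the fingers measure 114 mm over their backs; the gripper's body (76 mm by 85 mm) begins 54 mm behind the grasp point. The pads swing forward as they close: fully open they stand 13 mm farther back than shut.
Start: joints at [-1.257, 0.48, 1.596, -0, 1.065, -0.047], TCP at [229.48, -608.137, 205.597] pointing down, gripper open.
Joint ranges: [-2.75, 2.75], [-0.82, 2.05], [0.23, 2.67], [-1.56, 4.7], [0.09, 2.69], [-2.92, 2.92]. Speed limits (rad/s): [1.89, 1.89, 2.39, 3.01, 3.01, 3.01].

## Interface

Orientations are given as a rotation vector (axis times angle).
In Python, from station import telemetry, vision, ticket, env gives the robot as it stands. The module is installed in compiled form; this text tells all that it offers.
- The arm moves only by the tool carry_out, never from a script. Its argument "steps" is a list of rows, each a list of 6 numbers: the shift along the tool's x, y, z each as a share of 10 cm, from -1 to 1, then the turn, a rotation vector about the tool's x, y, z each as a share of 45 degrees, from -1 to 1. A call has exactly 8 rows; each row is the pose to reach, as a shift and turn from the pose commanded when the call began, along the tool's axes at that moment; what a row does not reach only later rows make up. A row lasts 1/10 s, in which the tool goes at most 50 mm and 8.59 degrees, less where a joint would pass 70% of its speed; a pose out of reach is approached as far as the arm can. A call with a number of a shift or a turn outside -1 to 1 is refused whole. A call with a gripper value outside its range is refused whole. "fingers" is the opening, from -1 (shut) to 1 (fully open), set as the call begins (left out, the last holds). The fingers move at their own pace and stop on an object; the grip force is fixed at half the most. Time passes only in rows, so rows that repeat a pose let the fingers close, or fill a call up. It gives the time, the measured TCP pose, the force, the opening and the grip force at its end, in the units of the state.
- telemetry.state(): the state, without advancing time (a new reading comes with each control period).
- vision.capture(name): name is "scene" or "top" or "wrist"; returns the picture (420x560x3 uint8, blue, green, red); there is no depth.
- vision.calibration(name): a dict with "K" (3x3 intrinsics, pixels), "dist" ([k1, k2, p1, p2, k3] as OpenCV has them; the pictures are not rectified), "rvec" (rotation vector, rad) and "tvec" (3), from world to camera coordinates, as OpenCV has them; the wrist camera has in their place "hand_eye" (4x4, takes a point from camera to tool coordinates, whose origin is the TCP and whose axes are the flange's). Camera axes: x right, y down, z forward; pixel columns grow to the right and rows downward; lengths in mm; the calibration is good to about 2 mm. A picture is of the moment at which its call begins: read the wrist's pose just before it. calibration takes no time and is no camera call.
- ticket.sign_off(): hands the job in; it is judged then, once.
The state is a dict: "clock": time; "joint_pos": joint angles; "qvel": joint speeds; "joint_torque": joint torques, N m; "tool_pos": TCP position; "tcp_rot": TCP orientation; "force": force on the tool from outside, world axes, zero at the start; "wrist_torque": the same for the moment, N m; "opening": finger opening in mm; "gripper_force": force on a finger pad.
Only numpy, scipy, OpenCV 4.12 (cv2) and the standard library are available. Lean on these libraries where they do the work, as an engineer would, in place of code of your own. Each camera call takes 0.05 s, during which the arm holds its last target. There are 200 camera calls.

## Task

Push the blue slide box along the red loading board and down the lane between the two aluminium rails until its front end sits squarely home against the black stop block. The rails are touch sensors: neither the box nor the robot may touch them. Slide it gently with the fingers without lifting or tipping it, leave everything else on the bench where it is, and back the hand away at the end.

Things in the scene. Friction and masses are not known exactly. Their poses are not given: they have to be found in the camera images.
- slide_box: the blue slide box, closed: 120 long (its x) x 96 wide (its y) x 50 high (mm), about 0.45 kg, blank white label on top, small steel label holder on its front (+x) end. Origin: centre of its underside. Too wide for most grippers. Starts loose on the bare part of the red board before the lane, up to 25 mm off its centre line and turned up to 15 degrees. Slides by friction, stays where it is left.
- dock: the red loading board, fixed, 480 x 170 x 6 mm; its top is 6 mm above the bench. Origin: at bench height on the lane's centre line. x is the push direction along that line (to the robot's left, give or take 12 degrees), y across, z up. Bare from x = -235 to the lane's mouth at -35; lane (orange floor, level with the board) from -35 to the stop at +215.
- stop_face (a point): the point on the lane's centre line, at the level of the board's top, on the flat face of the black stop block (rigid, 170 wide, 40 above the board) that ends the lane; board x = 215, y = 0 mm. Axes as the board's. With the box home its origin is 60 mm before this point.
- rail_a: aluminium guide rail on the board's +y side of the lane (the side nearer the robot), touch sensitive: 250 long, 12 wide, 20 high, with a thin black strip on top; its top is 26 mm above the bench. Inner face at board y = +60, outer face at y = +72. Origin: centre of its underside, x along the rail.
- rail_b: the same rail on the -y side of the lane (farther from the robot): inner face at board y = -60, outer face at -72. The clear lane between the rails is 120 wide, so the 96 wide box has 12 on each side.
- beaker: clear glass beaker, 56 wide, 70 high, beside the lane (mm); loose, a bystander to leave alone. Origin: centre of its underside.
- reagent_jar: small amber glass jar with black cap, 44 wide, 65 high, beyond the stop block (mm); loose, a bystander to leave alone. Origin: centre of its underside.
- dish: white porcelain bowl, 84 wide, 30 high, beside the lane (mm); loose, a bystander to leave alone. Origin: centre of its underside.
- wash_bottle: white plastic bottle with red cap, 64 wide, 170 high (mm); loose, a bystander to leave alone. Origin: centre of its underside.
- indicator: green glass bottle with blue cap, 50 wide, 110 high (mm); loose, a bystander to leave alone. Origin: centre of its underside.
- spare_box: yellow slide box, same size as the blue one, not to be used (mm); loose, a bystander to leave alone. Origin: centre of its underside.
Things that resemble listed ones, but are neither listed nor needed, are in the scene too. Several things have the shape of the slide_box; the one meant has the colours described above.

How it is judged:
By the outcome, as a careful person would: the job done as asked, in the order asked, and still so for the second after the job is handed in, with the robot touching nothing.
It also fails if it takes over 59 s, if anything falls off the work surface, if the arm or the gripper's body presses on something with over 40 N, if the wrist force passes 120 N, or if a joint passes its speed limit or range.

## Working session

There is one attempt and no reset: what is moved stays moved. The work goes in short steps, Python scripts to look and compute and a tool call to move; the robot and the scene stay as the last step left them, time stands still between calls to the robot, and variables do not carry over. Pictures are saved under pics/ and viewed, at most 10 in all, crops included, and the job is handed in when it is done.

Besides the shell and the picture viewer there is one more tool, called after ">>>" as a command line: name --pt "numbers of a row" for each row, then --argument value for the rest. carry_out: Moves the arm, as the interface text tells. Shift numbers are shares of 10 cm and turn numbers shares of 45 degrees, none past 1 either way. Its arguments: {"type":"object","properties":{"steps":{"type":"array","items":{"type":"array","items":{"type":"number"}}},"fingers":{"type":"number"}},"required":["steps"]}

```bash
mkdir -p pics
python3 - <<'E'
from station import telemetry, vision, env
import cv2,numpy as np
for n in("scene","top"):
    cv2.imwrite(f"pics/{n}0.png",vision.capture(n))
s=telemetry.state();print(s['tool_pos'],s['tcp_rot'],s['opening'],s['clock'],env.grasp_offset)
c=vision.calibration("top");print(c)
E
```

```text
[ 229.3627212  -607.74978484  205.03435941] [-3.08951096e+00 -5.63469056e-01  2.52391414e-04] 85.19768172299842 0.1 18.700000000000003
{'K': array([[429.58483331,   0.        , 275.76442925],
       [  0.        , 429.58483331, 209.53712026],
       [  0.        ,   0.        ,   1.        ]]), 'dist': array([0.03629262, 0.        , 0.        , 0.        , 0.        ]), 'rvec': array([ 2.13642649, -2.17321265,  0.13530641]), 'tvec': array([-74.52699044, 543.20999826, 975.11152842])}
```

View pics/top0.png

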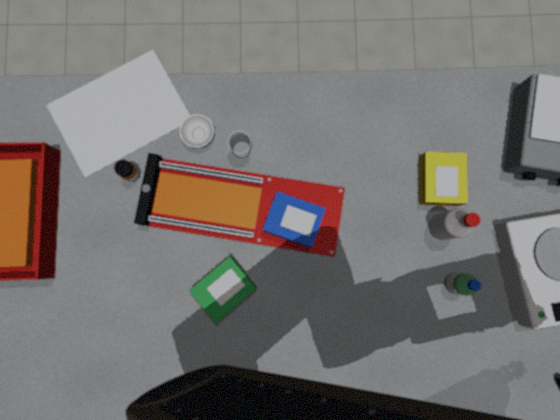

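View pics/scene0.png

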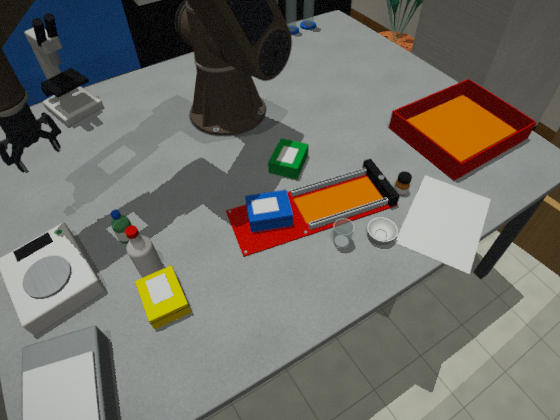

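The top view shows the blue box at (295,220) on the bare part of the board, with the mouth at x≈262 and the stop at (148,190). Three boxes have the shape: blue (295,220), green (223,290) and yellow (446,178). Only the blue one fits: right colour, white label, and it stands on the red board. I'll measure and confirm with a crop.

```bash
cat > h.py <<'E'
from station import telemetry, vision
import cv2,numpy as np
from scipy.spatial.transform import Rotation as R
def ray(n,px,z,st=None):
    c=vision.calibration(n);px=np.float64(px).reshape(-1,1,2)
    u=cv2.undistortPoints(px,c['K'],c['dist']).reshape(-1,2);d=np.c_[u,np.ones(len(u))]
    if n=="wrist":
        T=np.eye(4);T[:3,:3]=R.from_rotvec(st['tcp_rot']).as_matrix();T[:3,3]=st['tool_pos'];T=T@c['hand_eye'];M=T[:3,:3];o=T[:3,3]
    else:
        M=cv2.Rodrigues(c['rvec'])[0].T;o=-M@np.ravel(c['tvec'])
    d=d@M.T;return (o+d*((z-o[2])/d[:,2])[:,None])[:,:2]
def proj(n,P):
    c=vision.calibration(n);return cv2.projectPoints(np.float64(P).reshape(-1,1,3),c['rvec'],c['tvec'],c['K'],c['dist'])[0].reshape(-1,2)
def big(m):
    cs=cv2.findContours(m.astype('uint8'),cv2.RETR_EXTERNAL,cv2.CHAIN_APPROX_NONE)[0];return max(cs,key=cv2.contourArea)
def rect(pts):
    (c,s,a)=cv2.minAreaRect(np.float32(pts));b=cv2.boxPoints((c,s,a))
    e=[b[1]-b[0],b[2]-b[1]];L=max(e,key=np.linalg.norm);L=L if L[1]>0 else -L
    return np.array(c),np.sort(s)[::-1],np.degrees(np.arctan2(L[1],L[0]))
def hsv(i): return cv2.split(cv2.cvtColor(i,cv2.COLOR_BGR2HSV).astype(int) if 0 else cv2.cvtColor(i,cv2.COLOR_BGR2HSV))
E
python3 - <<'E'
from h import *
for n in("top","scene"):
    i=cv2.imread(f"pics/{n}0.png");h,s,v=hsv(i)
    x0,y0,x1,y1=(130,145,350,260) if n=="top" else (215,150,410,260)
    roi=np.zeros(h.shape,bool);roi[y0:y1,x0:x1]=1
    o=big((h>8)&(h<22)&(s>150)&(v>100)&roi)
    b=big((h>100)&(h<130)&(s>120)&roi)
    hull=np.zeros(h.shape,'uint8');cv2.drawContours(hull,[cv2.convexHull(b)],-1,1,-1)
    l=big((s<90)&(v>110)&(cv2.erode(hull,np.ones((5,5)))>0))
    r=big(((h<8)|(h>172))&(s>150)&roi)
    print(n,'lane',rect(ray(n,o,6)),'\n box',rect(ray(n,b,56)),'\n label',rect(ray(n,l,56)),'\n red',rect(ray(n,r,6)), cv2.approxPolyDP(cv2.convexHull(r),4,True).reshape(-1,2).tolist())
i=cv2.imread("pics/top0.png")[140:265,125:355]
cv2.imwrite("pics/crop.png",cv2.resize(i,None,fx=3.4,fy=3.4,interpolation=cv2.INTER_CUBIC))
E
```

```text
top lane (array([572.14361572,  83.1153717 ]), array([253.23420715, 102.30732727]), np.float32(79.612816)) 
 box (array([ 516.01818848, -124.33313751]), array([118.31925201,  96.75915527]), np.float32(68.94707)) 
 label (array([ 513.91986084, -134.56207275]), array([73.56393433, 52.46917343]), np.float32(69.36793)) 
 red (array([554.22595215, -11.72572327]), array([455.16677856, 167.06767273]), np.float32(79.69964)) [[161, 159], [338, 187], [342, 198], [334, 255], [149, 225]]
scene lane (array([572.50097656,  83.34324646]), array([254.62644958, 101.35980225]), np.float32(79.81854)) 
 box (array([ 535.15844727, -132.24250793]), array([130.09196472, 119.71684265]), np.float32(158.88396)) 
 label (array([ 515.29760742, -134.48246765]), array([70.84825897, 51.87482071]), np.float32(68.972466)) 
 red (array([557.79864502, -12.68882751]), array([456.09423828, 171.28814697]), np.float32(79.760216)) [[370, 178], [331, 227], [243, 255], [226, 210], [366, 174]]
```

View pics/crop.png

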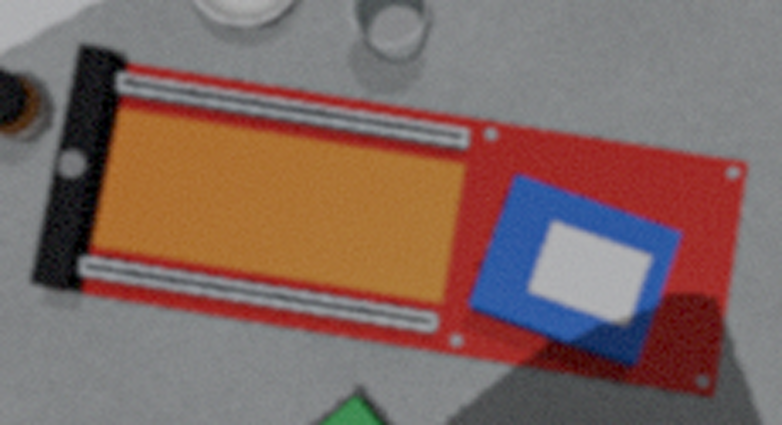

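The enlarged crop confirms it: a blue box with a white label, crop (575,270), skewed about 11°. The lane mouth is at crop x≈450 and the stop face at x≈110. I'll push its robot-side face square first, then push from behind.

```bash
cat >> h.py <<'E'
A=np.radians(79.7);X=np.array([np.cos(A),np.sin(A)]);Y=np.array([-np.sin(A),np.cos(A)])
O=np.array([572.3,83.2])-90*X
def b2w(x,y): return O+x*X+y*Y
def w2b(p): d=np.atleast_2d(p)-O;return np.c_[d@X,d@Y]
def down(a): a=np.radians(a);c,s=np.cos(a),np.sin(a);return np.array([[c,s,0],[s,-c,0],[0,0,-1.]])
def plan(wps,M=None,p=None):
    "wps: (board x, board y, z, tool-x heading rel. board deg); prints shift/turn shares, chained"
    st=telemetry.state()
    if M is None: M=R.from_rotvec(st['tcp_rot']).as_matrix();p=st['tool_pos']
    print('at',np.round(w2b(p[:2]),1),np.round(p[2],1),'head-board',round(np.degrees(np.arctan2(M[1,0],M[0,0]))-79.7,2),'t',st['clock'])
    for x,y,z,a in wps:
        q=np.r_[b2w(x,y),z];N=down(a+79.7)
        print(np.round(M.T@(q-p)/100,3),np.round(np.degrees(R.from_matrix(M.T@N).as_rotvec())/45,3),np.round(np.hypot(*q[:2])))
        M,p=N,q
E
python3 - <<'E'
from h import *
i=cv2.imread("pics/top0.png");h,s,v=hsv(i)
roi=np.zeros(h.shape,bool);roi[155:245,145:270]=1
n,lab,stt,cen=cv2.connectedComponentsWithStats(((s<70)&(v>90)&roi).astype('uint8'))
r=(s<60)&(v>110)&roi
for k in range(1,n):
    if stt[k,4]>60:
        ys,xs=np.where(lab==k);w=ray("top",np.c_[xs,ys],26);print(stt[k],rect(w),w2b(rect(w)[0]))
st=telemetry.state();p0=w2b(st['tool_pos'][:2])[0];print(p0)
q=np.array([-126,110.])
plan([(*(p0+(q-p0)*k/6),205,-90) for k in range(1,7)]+[(-126,110,115,-90),(-126,110,25,-90)])
E
```

```text
[ 161  155  109   20 1277] (array([654.54821777,  60.35585785]), array([259.63024902,  46.58377457]), np.float32(89.005264)) [[ 82.23015386 -85.00737408]]
[159 161 104  23 633] (array([636.07781982,  71.16061401]), array([251.78453064,  15.29585457]), np.float32(79.64993)) [[ 89.55824372 -64.90271156]]
[148 215 106  23 672] (array([506.85397339,  94.59144592]), array([252.00369263,  15.14125729]), np.float32(79.67474)) [[89.50597868 66.42818214]]
[ 145  226  113   19 1107] (array([485.63101196,  93.03106689]), array([263.69247437,  42.24847412]), np.float32(88.92893)) [[84.17603258 87.03013712]]
[-651.13310037  213.86750549]
at [[-651.1  213.9]] 205.0 head-board -59.03 t 0.1
[ 0.599 -0.661  0.001] [-0.001  0.     0.688] 587.0
[ 0.173 -0.875  0.   ] [0. 0. 0.] 531.0
[ 0.173 -0.875  0.   ] [0. 0. 0.] 486.0
[ 0.173 -0.875  0.   ] [0. 0. 0.] 454.0
[ 0.173 -0.875  0.   ] [0. 0. 0.] 437.0
[ 0.173 -0.875  0.   ] [0. 0. 0.] 439.0
[0.  0.  0.9] [0. 0. 0.] 439.0
[0.  0.  0.9] [0. 0. 0.] 439.0
```

>>> carry_out --pt "0.1 -0.11 0 0 0 0.1" --pt "0.2 -0.22 0 0 0 0.2" --pt "0.3 -0.33 0 0 0 0.3" --pt "0.4 -0.44 0 0 0 0.4" --pt "0.5 -0.55 0 0 0 0.5" --pt "0.55 -0.61 0 0 0 0.6" --pt "0.6 -0.66 0 0 0 0.688" --pt "0.6 -0.66 0 0 0 0.688" --fingers 0.06

```text
clock: 0.9
tool_pos: [262.5, -524.4, 205.4]
tcp_rot: [-3.128, 0.283, 0.0]
force: [-0.6, 0.2, 0.6]
opening: 44.7
gripper_force: 0.0
```

>>> carry_out --pt "0.02 -0.13 0 0 0 0" --pt "0.05 -0.26 0 0 0 0" --pt "0.08 -0.4 0 0 0 0" --pt "0.1 -0.53 0 0 0 0" --pt "0.13 -0.66 0 0 0 0" --pt "0.15 -0.78 0 0 0 0" --pt "0.173 -0.875 0 0 0 0" --pt "0.173 -0.875 0 0 0 0"

```text
clock: 1.7
tool_pos: [295.5, -441.0, 205.7]
tcp_rot: [-3.129, 0.28, 0.0]
force: [-0.5, 0.3, 0.1]
opening: 45.3
gripper_force: 0.0
```

>>> carry_out --pt "0.02 -0.13 0 0 0 0" --pt "0.05 -0.26 0 0 0 0" --pt "0.08 -0.4 0 0 0 0" --pt "0.1 -0.53 0 0 0 0" --pt "0.13 -0.66 0 0 0 0" --pt "0.15 -0.78 0 0 0 0" --pt "0.173 -0.875 0 0 0 0" --pt "0.173 -0.875 0 0 0 0"

```text
clock: 2.5
tool_pos: [328.1, -358.1, 205.7]
tcp_rot: [-3.129, 0.28, 0.0]
force: [0.1, -1.2, 0.8]
opening: 45.3
gripper_force: 0.0
```

>>> carry_out --pt "0.02 -0.13 0 0 0 0" --pt "0.05 -0.26 0 0 0 0" --pt "0.08 -0.4 0 0 0 0" --pt "0.1 -0.53 0 0 0 0" --pt "0.13 -0.66 0 0 0 0" --pt "0.15 -0.78 0 0 0 0" --pt "0.173 -0.875 0 0 0 0" --pt "0.173 -0.875 0 0 0 0"

```text
clock: 3.3
tool_pos: [360.7, -275.1, 205.6]
tcp_rot: [-3.129, 0.28, -0.0]
force: [0.3, -0.5, 0.3]
opening: 45.3
gripper_force: 0.0
```

>>> carry_out --pt "0.02 -0.13 0 0 0 0" --pt "0.05 -0.26 0 0 0 0" --pt "0.08 -0.4 0 0 0 0" --pt "0.1 -0.53 0 0 0 0" --pt "0.13 -0.66 0 0 0 0" --pt "0.15 -0.78 0 0 0 0" --pt "0.173 -0.875 0 0 0 0" --pt "0.173 -0.875 0 0 0 0"

```text
clock: 4.1
tool_pos: [393.3, -192.1, 205.6]
tcp_rot: [-3.129, 0.28, 0.0]
force: [-0.3, 0.0, 0.9]
opening: 45.1
gripper_force: 0.0
```

>>> carry_out --pt "0.02 -0.13 0 0 0 0" --pt "0.05 -0.26 0 0 0 0" --pt "0.08 -0.4 0 0 0 0" --pt "0.1 -0.53 0 0 0 0" --pt "0.13 -0.66 0 0 0 0" --pt "0.15 -0.78 0 0 0 0" --pt "0.173 -0.875 0 0 0 0" --pt "0.173 -0.875 0 0 0 0"

```text
clock: 4.9
tool_pos: [425.9, -109.3, 205.6]
tcp_rot: [-3.129, 0.28, -0.0]
force: [-0.5, -0.5, 0.4]
opening: 45.1
gripper_force: 0.0
```

Run:
```python
from h import *
plan([(-126,110,115,-90),(-126,110,25,-90)])
s=telemetry.state();print(s['opening'],s['force'])
print(vision.calibration('wrist')['hand_eye'])
cv2.imwrite("pics/w1.png",vision.capture("wrist"))
```

```text
at [[-125.6  109.6]] 205.6 head-board -89.93 t 4.9
[-0.004  0.005  0.906] [-0.    -0.     0.002] 439.0
[0.  0.  0.9] [0. 0. 0.] 439.0
45.149032993850355 [-0.50739302 -0.479211    0.37953674]
[[ 9.51210967e-04 -9.51196929e-01 -3.08583047e-01  7.97790799e+01]
 [ 9.99999139e-01  6.25792520e-04  1.15352489e-03  9.53015811e-01]
 [-9.04120366e-04 -3.08583878e-01  9.51196705e-01 -1.68756329e+02]
 [ 0.00000000e+00  0.00000000e+00  0.00000000e+00  1.00000000e+00]]
```

View pics/w1.png

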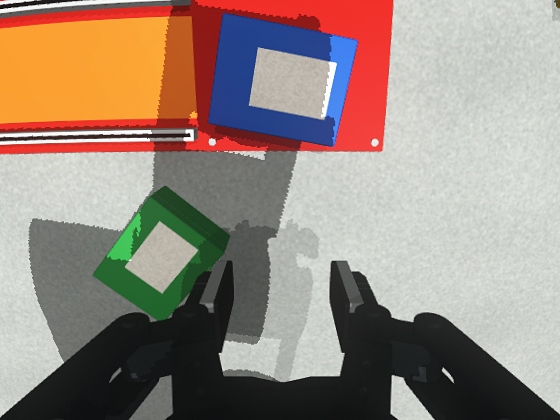

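The wrist view shows the blue box at (285,80) with its label. The green box's right corner is at (228,238), near the left finger, so I'll check that clearance before descending.

Run:
```python
from h import *
st=telemetry.state();i=cv2.imread("pics/w1.png");h,s,v=hsv(i)
g=((h>45)&(h<85)&(s>120))
c=big(g);w=w2b(ray("wrist",c,50,st));print('green max x',w[w[:,0].argmax()],'min',w.min(0),w.max(0))
b=big((h>100)&(h<130)&(s>120));w=w2b(ray("wrist",b,56,st));print('blue',cv2.minAreaRect(np.float32(w)),w.min(0),w.max(0))
it=cv2.imread("pics/top0.png");h,s,v=hsv(it);c=big((h>45)&(h<85)&(s>120));w=w2b(ray("top",c,50));print('green top',w[w[:,0].argmin()],w.min(0))
```

```text
green max x [ 80.96729515 212.24822873] min [-72.6332612  111.11690963] [ 80.96729515 269.51624119]
blue ((-126.64837646484375, 14.08060073852539), (95.2055892944336, 119.09766387939453), 79.40505981445312) [-193.2273247   -42.91847475] [-61.0104139  70.9615032]
green top [-62.79775725 185.90637777] [-62.79775725 126.59186098]
```

>>> carry_out --pt "0 0 0.15 0 0 0" --pt "0 0 0.3 0 0 0" --pt "0 0 0.45 0 0 0" --pt "0 0 0.6 0 0 0" --pt "0 0 0.75 0 0 0" --pt "0 0 0.85 0 0 0" --pt "0 0 0.9 0 0 0" --pt "0 0 0.9 0 0 0"

```text
clock: 5.75
tool_pos: [425.3, -110.3, 115.2]
tcp_rot: [-3.129, 0.282, 0.001]
force: [-0.2, -0.3, 0.4]
opening: 45.2
gripper_force: 0.0
```

>>> carry_out --pt "0 0 0.15 0 0 0" --pt "0 0 0.3 0 0 0" --pt "0 0 0.45 0 0 0" --pt "0 0 0.6 0 0 0" --pt "0 0 0.75 0 0 0" --pt "0 0 0.85 0 0 0" --pt "0 0 0.9 0 0 0" --pt "0 0 0.9 0 0 0"

```text
clock: 6.55
tool_pos: [425.5, -110.2, 25.4]
tcp_rot: [-3.129, 0.282, 0.001]
force: [1.0, 0.2, -0.6]
opening: 45.1
gripper_force: 0.0
```

>>> carry_out --pt "0.04 0 0 0 0 0" --pt "0.08 0 0 0 0 0" --pt "0.12 0 0 0 0 0" --pt "0.16 0 0 0 0 0" --pt "0.2 0 0 0 0 0" --pt "0.23 0 0 0 0 0" --pt "0.26 0 0 0 0 0" --pt "0.28 0 0 0 0 0"

```text
clock: 7.35
tool_pos: [453.4, -115.2, 25.6]
tcp_rot: [-3.129, 0.282, -0.0]
force: [0.2, -1.1, -0.2]
opening: 45.3
gripper_force: 0.0
```

>>> carry_out --pt "0.03 0 0 0 0 0" --pt "0.06 0 0 0 0 0" --pt "0.09 0 0 0 0 0" --pt "0.11 0 0 0 0 0" --pt "0.13 0 0 0 0 0" --pt "0.15 0 0 0 0 0" --pt "0.16 0 0 0 0 0" --pt "0.16 0 0 0 0 0"

```text
clock: 8.15
tool_pos: [469.0, -118.1, 25.6]
tcp_rot: [3.129, -0.282, 0.0]
force: [-0.9, -0.3, 1.0]
opening: 45.3
gripper_force: 0.7
```

```bash
cat >> h.py <<'E'
def look(name):
    "box pose in board frame from the label and from the blue outline"
    st=telemetry.state()
    for n in("top","scene"):
        i=vision.capture(n);h,s,v=hsv(i);roi=np.zeros(h.shape,bool)
        x0,y0,x1,y1=(130,145,350,260) if n=="top" else (215,150,410,260);roi[y0:y1,x0:x1]=1
        b=big((h>100)&(h<130)&(s>120)&roi);hull=np.zeros(h.shape,'uint8');cv2.drawContours(hull,[cv2.convexHull(b)],-1,1,-1)
        l=big((s<90)&(v>60)&(cv2.erode(hull,np.ones((5,5)))>0))
        for t,c in(('box',b),('label',l)):
            r=rect(ray(n,c,56));print(n,t,np.round(w2b(r[0])[0],1),np.round(r[1],1),'yaw',round(float(r[2])-79.7,1))
        if n=="top": cv2.imwrite(f"pics/{name}.png",cv2.resize(i[140:320,125:355],None,fx=3.3,fy=3.3,interpolation=cv2.INTER_CUBIC))
E
python3 - <<'E'
from h import *
plan([]);print(telemetry.state()['force']);look("p1")
E
```

```text
at [[-126.5   65.6]] 25.6 head-board -89.99 t 8.15
[-0.93508413 -0.31923151  1.00013586]Traceback (most recent call last):
  File "<stdin>", line 2, in <module>
  File "h.py", line 42, in look
    l=big((s<90)&(v>60)&(cv2.erode(hull,np.ones((5,5)))>0))
  File "h.py", line 15, in big
    cs=cv2.findContours(m.astype('uint8'),cv2.RETR_EXTERNAL,cv2.CHAIN_APPROX_NONE)[0];return max(cs,key=cv2.contourArea)
                                                                                             ~~~^^^^^^^^^^^^^^^^^^^^^^^^
ValueError: max() iterable argument is empty
```

Run:
```python
from h import *
t=vision.capture("scene");w=vision.capture("wrist")
cv2.imwrite("pics/p1.png",np.hstack([cv2.resize(t[130:280,200:420],(400,300)),cv2.resize(w,(400,300))]))
```

```text
(no output)
```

View pics/p1.png

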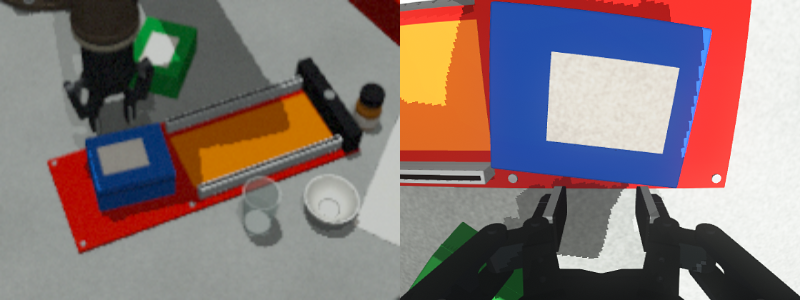

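Scene half: fingers are just at the box's near side. Wrist half: the label is centred near (213,102), the box is still about 6–7° off, and the right finger is just in contact. I'll measure from the wrist label.

```bash
cat >> h.py <<'E'
def wlook():
    st=telemetry.state();i=vision.capture("wrist");h,s,v=hsv(i)
    b=big((h>100)&(h<130)&(s>120));hull=np.zeros(h.shape,'uint8');cv2.drawContours(hull,[cv2.convexHull(b)],-1,1,-1)
    l=big((s<70)&(v>90)&(cv2.erode(hull,np.ones((7,7)))>0))
    for t,c in(('box',b),('label',l)):
        w=ray("wrist",c,56,st);r=rect(w);print(t,np.round(w2b(r[0])[0],1),np.round(r[1],1),'yaw',round(float(r[2])-79.7,1),'px',c.reshape(-1,2).min(0),c.reshape(-1,2).max(0),'ext',np.round(np.r_[w2b(w).min(0),w2b(w).max(0)],1))
    a=np.radians(r[2]-79.7);print('=> centre',np.round(w2b(r[0])[0]+10.3*np.array([np.cos(a),np.sin(a)]),1))
    return i,st
E
python3 - <<'E'
from h import *
wlook()
E
```

```text
box [-122.9    2.7] [118.6  94.8] yaw -6.7 px [125   2] [436 262] ext [-187.   -50.8  -58.7   56.1]
label [-132.8    4.2] [70.8 50.6] yaw -6.8 px [205  72] [391 214] ext [-170.8  -24.8  -95.2   32.9]
=> centre [-122.6    2.9]
```

>>> carry_out --pt "0.02 0 0 0 0 0" --pt "0.04 0 0 0 0 0" --pt "0.06 0 0 0 0 0" --pt "0.07 0 0 0 0 0" --pt "0.08 0 0 0 0 0" --pt "0.08 0 0 0 0 0" --pt "0.08 0 0 0 0 0" --pt "0.08 0 0 0 0 0"

```text
clock: 9.15
tool_pos: [476.8, -119.5, 25.6]
tcp_rot: [3.129, -0.282, 0.0]
force: [-1.5, -0.6, 0.7]
opening: 45.2
gripper_force: 0.7
```

Run:
```python
from h import *
plan([]);wlook()
```

```text
at [[-126.5   57.7]] 25.6 head-board -89.99 t 9.15
box [-120.8   -3.8] [118.6  94.8] yaw -4.3 px [117  13] [426 261] ext [-183.2  -55.1  -58.5   47.6]
label [-130.8   -2.8] [70.6 50.5] yaw -4.3 px [202  79] [383 214] ext [-167.7  -30.2  -93.7   25. ]
=> centre [-120.5   -3.5]
```

Run:
```python
from h import *
plan([(-126.5,80,25,-90),(-126.5,80,115,-90),(-195,60,115,-45),(-225,0,115,0)])
```

```text
at [[-126.5   57.7]] 25.6 head-board -89.99 t 9.2
[-0.223 -0.     0.006] [ 0. -0.  0.] 469.0
[ 0.   0.  -0.9] [0. 0. 0.] 469.0
[0.2   0.685 0.   ] [ 0.  0. -1.] 499.0
[0.212 0.636 0.   ] [ 0.  0. -1.] 564.0
```

>>> carry_out --pt "-0.1 0 0 0 0 0" --pt "-0.22 0 0 0 0 0" --pt "-0.22 0 -0.15 0 0 0" --pt "-0.22 0 -0.35 0 0 0" --pt "-0.22 0 -0.55 0 0 0" --pt "-0.22 0 -0.75 0 0 0" --pt "-0.22 0 -0.9 0 0 0" --pt "-0.22 0 -0.9 0 0 0"

```text
clock: 10.0
tool_pos: [455.2, -115.7, 117.1]
tcp_rot: [3.128, -0.282, 0.004]
force: [0.1, 0.2, -0.9]
opening: 45.5
gripper_force: 0.0
```

>>> carry_out --pt "0.03 0.1 0 0 0 -0.15" --pt "0.06 0.2 0 0 0 -0.3" --pt "0.09 0.3 0 0 0 -0.45" --pt "0.12 0.42 0 0 0 -0.6" --pt "0.15 0.52 0 0 0 -0.75" --pt "0.18 0.62 0 0 0 -0.9" --pt "0.2 0.685 0 0 0 -1" --pt "0.2 0.685 0 0 0 -1"

```text
clock: 10.8
tool_pos: [461.7, -186.8, 114.7]
tcp_rot: [-2.998, -0.938, 0.001]
force: [-0.2, 0.3, 1.2]
opening: 45.3
gripper_force: 0.0
```

>>> carry_out --pt "0.03 0.1 0 0 0 -0.15" --pt "0.06 0.2 0 0 0 -0.3" --pt "0.1 0.3 0 0 0 -0.45" --pt "0.13 0.4 0 0 0 -0.6" --pt "0.16 0.48 0 0 0 -0.75" --pt "0.19 0.57 0 0 0 -0.9" --pt "0.212 0.636 0 0 0 -1" --pt "0.212 0.636 0 0 0 -1"

```text
clock: 11.6
tool_pos: [516.1, -226.5, 115.0]
tcp_rot: [-2.412, -2.012, 0.0]
force: [0.6, 0.3, -0.1]
opening: 45.3
gripper_force: 0.0
```

Run:
```python
from h import *
plan([(-225,0,25,0)]);i,st=wlook()
t=vision.capture("top")
cv2.imwrite("pics/p2.png",np.hstack([cv2.resize(t[130:280,125:355],(400,300)),cv2.resize(i,(400,300))]))
```

```text
at [[-2.247e+02 -1.000e-01]] 115.0 head-board -0.04 t 11.6
[-0.003 -0.001  0.9  ] [-0.    -0.    -0.001] 564.0
box [-131.8   -2.9] [97.4 95.2] yaw -4.2 px [209   0] [368 157] ext [-183.5  -53.8  -86.7   47.5]
label [-130.6   -3. ] [70.4 50.5] yaw -4.1 px [243  12] [329 132] ext [-167.   -30.3  -94.2   24.3]
=> centre [-120.4   -3.7]
```

View pics/p2.png

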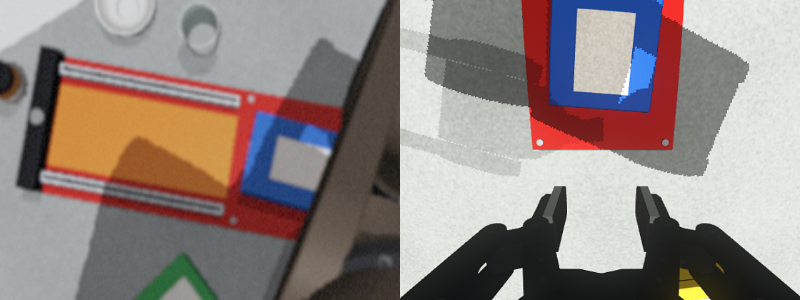

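Top half: box yaw is small, and the front is short of the mouth. Wrist half: the box is centred on the board, with board corners near (138,142) and (265,142) of the right half. The yellow box shows at lower right, so I'll check it and the board's edges in this same view.

Run:
```python
from h import *
st=telemetry.state();i=vision.capture("wrist");h,s,v=hsv(i)
m=((h<8)|(h>172))&(s>150)
for row in (30,80,130,180,195):
    xs=np.where(m[row])[0];w=w2b(ray("wrist",[[xs[0]-.5,row],[xs[-1]+.5,row]],6,st));print(row,np.round(w,1).tolist())
ys=np.where(m[:,280])[0];print('rear',w2b(ray("wrist",[[280,ys.max()+.5]],6,st)))
y=big((h>22)&(h<35)&(s>150));w=w2b(ray("wrist",y,50,st));print('yellow',w.min(0),w.max(0))
t=cv2.imread("pics/top0.png");h,s,v=hsv(t);y=big((h>22)&(h<35)&(s>150));w=w2b(ray("top",y,50));print('yellow top',w.min(0),w.max(0))
```

```text
30 [[-93.7, 82.0], [-94.0, -87.0]]
80 [[-130.2, 82.4], [-130.6, -87.3]]
130 [[-168.9, 82.3], [-169.3, -87.1]]
180 [[-210.5, 81.7], [-210.9, -87.3]]
195 [[-223.6, 82.0], [-224.1, -87.6]]
rear [[-236.90368752    1.08517449]]
yellow [-437.93358422 -150.40859267] [-378.66077532  -97.98644962]
yellow top [-506.77498131 -197.81280857] [-392.70783105  -67.15530331]
```

>>> carry_out --pt "0 0 0.15 0 0 0" --pt "0 0.01 0.3 0 0 0" --pt "0 0.02 0.45 0 0 0" --pt "0 0.025 0.6 0 0 0" --pt "0 0.025 0.75 0 0 0" --pt "0 0.025 0.85 0 0 0" --pt "0 0.025 0.9 0 0 0" --pt "0 0.025 0.9 0 0 0"

```text
clock: 12.55
tool_pos: [518.2, -226.9, 25.2]
tcp_rot: [-2.412, -2.012, 0.001]
force: [-0.5, -0.1, 0.9]
opening: 44.9
gripper_force: 0.0
```

>>> carry_out --pt "0.06 0 0 0 0 0" --pt "0.12 0 0 0 0 0" --pt "0.18 0 0 0 0 0" --pt "0.24 0 0 0 0 0" --pt "0.28 0 0 0 0 0" --pt "0.32 0 0 0 0 0" --pt "0.36 0 0 0 0 0" --pt "0.4 0 0 0 0 0"

```text
clock: 13.35
tool_pos: [526.0, -187.7, 25.7]
tcp_rot: [2.411, 2.013, 0.0]
force: [0.2, -2.7, 0.5]
opening: 45.1
gripper_force: 1.0
```

Run:
```python
from h import *
plan([]);print(telemetry.state()['force']);wlook()
```

```text
at [[-184.8   -2.9]] 25.7 head-board 0.01 t 13.35
[ 0.24858262 -2.69126023  0.52607165]
box [-120.6   -1.8] [106.3  94.8] yaw -2.5 px [156   0] [409 259] ext [-175.5  -51.2  -69.6   47.6]
label [-124.8   -1.6] [70.7 50.5] yaw -2.5 px [214  51] [346 229] ext [-160.8  -28.3  -88.4   24.9]
=> centre [-114.5   -2. ]
```

>>> carry_out --pt "0.03 0 0 0 0 0" --pt "0.05 0 0 0 0 0" --pt "0.07 0 0 0 0 0" --pt "0.09 0 0 0 0 0" --pt "0.11 0 0 0 0 0" --pt "0.13 0 0 0 0 0" --pt "0.14 0 0 0 0 0" --pt "0.15 0 0 0 0 0"

```text
clock: 14.2
tool_pos: [528.4, -172.9, 25.6]
tcp_rot: [-2.411, -2.014, 0.0]
force: [-0.8, -3.1, 1.3]
opening: 45.3
gripper_force: 1.5
```

Run:
```python
from h import *
plan([]);i,st=wlook();h,s,v=hsv(i)
m=((h<8)|(h>172))&(s>150)
for row in (30,100,200):
    xs=np.where(m[row])[0];w=w2b(ray("wrist",[[xs[0]-.5,row],[xs[-1]+.5,row]],6,st));print(row,np.round(w,1).tolist())
```

```text
at [[-169.9   -2.6]] 25.6 head-board 0.02 t 14.2
box [-107.3    1. ] [105.2  94.8] yaw -0.0 px [144   0] [397 258] ext [-159.9  -46.5  -54.7   48.4]
label [-111.    1.] [70.6 50.5] yaw 0.1 px [205  57] [336 230] ext [-146.3  -24.3  -75.7   26.3]
=> centre [-100.7    1. ]
30 [[-55.2, 81.8], [-55.0, -86.9]]
100 [[-90.7, 82.3], [-90.5, -87.5]]
200 [[-147.4, 81.8], [-147.1, -87.0]]
```

>>> carry_out --pt "0.06 0.003 0 0 0 0" --pt "0.14 0.006 0 0 0 0" --pt "0.23 0.01 0 0 0 0" --pt "0.32 0.013 0 0 0 0" --pt "0.41 0.016 0 0 0 0" --pt "0.49 0.02 0 0 0 0" --pt "0.56 0.02 0 0 0 0" --pt "0.6 0.02 0 0 0 0"

```text
clock: 15.05
tool_pos: [541.2, -113.6, 25.6]
tcp_rot: [-2.411, -2.014, 0.0]
force: [0.2, -2.9, 1.4]
opening: 45.3
gripper_force: 1.6
```

Run:
```python
from h import *
plan([]);i,st=wlook();h,s,v=hsv(i)
m=((h<8)|(h>172))&(s>150)
for row in (150,200):
    xs=np.where(m[row])[0];w=w2b(ray("wrist",[[xs[0]-.5,row],[xs[-1]+.5,row]],6,st));print(row,np.round(w,1).tolist())
cv2.imwrite("pics/p3.png",i)
```

```text
at [[-109.2   -4.6]] 25.6 head-board 0.04 t 15.05
box [-46.6  -1. ] [105.3  94.9] yaw 0.0 px [143   0] [397 258] ext [-99.3 -48.5   6.   46.5]
label [-50.3  -0.9] [70.6 50.6] yaw 0.1 px [204  57] [336 230] ext [-85.6 -26.3 -15.   24.4]
=> centre [-40.   -0.9]
150 [[-57.3, 82.0], [-57.1, -87.1]]
200 [[-86.7, 82.2], [-86.4, -87.2]]
```

View pics/p3.png

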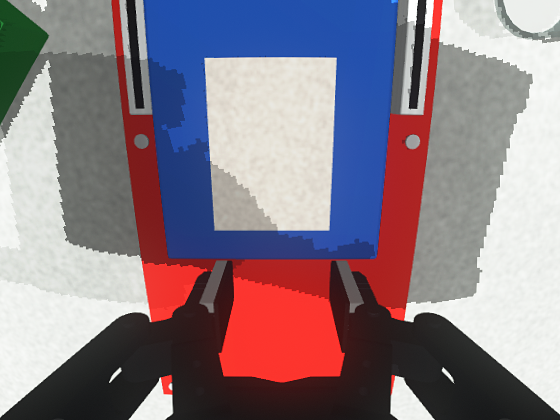

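The box is square in the mouth: its bottom edge is level at row 258, and the rail ends at (140,110) and (407,110) are symmetric around it. Continuing straight.

>>> carry_out --pt "0.06 0.003 0 0 0 0" --pt "0.14 0.006 0 0 0 0" --pt "0.24 0.009 0 0 0 0" --pt "0.34 0.012 0 0 0 0" --pt "0.44 0.015 0 0 0 0" --pt "0.53 0.015 0 0 0 0" --pt "0.61 0.015 0 0 0 0" --pt "0.65 0.015 0 0 0 0"

```text
clock: 15.9
tool_pos: [554.3, -49.8, 25.6]
tcp_rot: [-2.411, -2.014, -0.0]
force: [-0.2, -2.8, 0.7]
opening: 45.3
gripper_force: 1.3
```

Run:
```python
from h import *
plan([]);wlook()
```

```text
at [[-44.   -6.1]] 25.6 head-board 0.05 t 15.9
box [18.6 -2.4] [105.4  95. ] yaw 0.1 px [143   0] [397 258] ext [-34.2 -50.   71.2  45.1]
label [14.9 -2.4] [70.6 50.6] yaw 0.1 px [204  57] [336 230] ext [-20.5 -27.7  50.2  23. ]
=> centre [25.2 -2.3]
```

>>> carry_out --pt "0.06 0 0 0 0 0" --pt "0.14 0 0 0 0 0" --pt "0.24 0 0 0 0 0" --pt "0.34 0 0 0 0 0" --pt "0.44 0 0 0 0 0" --pt "0.53 0 0 0 0 0" --pt "0.61 0 0 0 0 0" --pt "0.65 0 0 0 0 0"

```text
clock: 16.75
tool_pos: [565.9, 14.2, 25.6]
tcp_rot: [-2.411, -2.014, 0.0]
force: [0.4, -2.7, 0.8]
opening: 45.1
gripper_force: 1.1
```

>>> carry_out --pt "0.06 0 0 0 0 0" --pt "0.13 0 0 0 0 0" --pt "0.2 0 0 0 0 0" --pt "0.27 0 0 0 0 0" --pt "0.34 0 0 0 0 0" --pt "0.4 0 0 0 0 0" --pt "0.44 0 0 0 0 0" --pt "0.46 0 0 0 0 0"

```text
clock: 17.55
tool_pos: [574.1, 59.0, 25.6]
tcp_rot: [2.411, 2.014, 0.0]
force: [-0.5, -2.3, 0.4]
opening: 45.4
gripper_force: 1.1
```

Run:
```python
from h import *
plan([]);wlook()
t=vision.capture("top");s=vision.capture("scene")
cv2.imwrite("pics/p4.png",np.hstack([cv2.resize(t[140:260,125:285],(400,300)),cv2.resize(s[140:260,270:430],(400,300))]))
```

```text
at [[66.5 -6.1]] 25.6 head-board 0.03 t 17.55
box [129.1  -2.4] [105.4  95. ] yaw 0.1 px [143   0] [397 258] ext [ 76.3 -50.  181.7  45.2]
label [125.5  -2.4] [70.6 50.5] yaw 0.3 px [204  57] [335 230] ext [ 90.1 -27.7 160.7  23. ]
=> centre [135.8  -2.3]
```

View pics/p4.png

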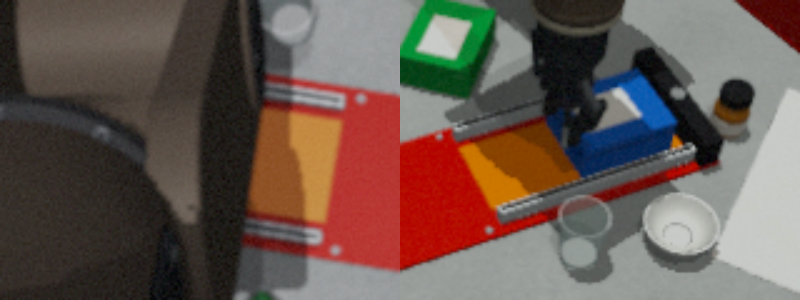

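The scene half shows the box centred between the rails with a short gap left before the stop. Now slowly home, watching the force.

>>> carry_out --pt "0.02 0 0 0 0 0" --pt "0.045 0 0 0 0 0" --pt "0.07 0 0 0 0 0" --pt "0.09 0 0 0 0 0" --pt "0.11 0 0 0 0 0" --pt "0.13 0 0 0 0 0" --pt "0.14 0 0 0 0 0" --pt "0.15 0 0 0 0 0"

```text
clock: 18.5
tool_pos: [576.8, 73.4, 25.6]
tcp_rot: [2.412, 2.013, 0.0]
force: [-1.7, -2.2, 0.0]
opening: 45.4
gripper_force: 0.9
```

>>> carry_out --pt "0.003 0 0 0 0 0" --pt "0.006 0 0 0 0 0" --pt "0.009 0 0 0 0 0" --pt "0.012 0 0 0 0 0" --pt "0.014 0 0 0 0 0" --pt "0.016 0 0 0 0 0" --pt "0.018 0 0 0 0 0" --pt "0.02 0 0 0 0 0"

```text
clock: 19.3
tool_pos: [577.1, 75.3, 25.6]
tcp_rot: [-2.412, -2.013, 0.0]
force: [0.0, -2.3, 0.2]
opening: 45.1
gripper_force: 0.8
```

>>> carry_out --pt "0.002 0 0 0 0 0" --pt "0.004 0 0 0 0 0" --pt "0.006 0 0 0 0 0" --pt "0.008 0 0 0 0 0" --pt "0.01 0 0 0 0 0" --pt "0.01 0 0 0 0 0" --pt "0.01 0 0 0 0 0" --pt "0.01 0 0 0 0 0"

```text
clock: 20.1
tool_pos: [577.0, 76.1, 25.6]
tcp_rot: [-2.412, -2.013, 0.001]
force: [-2.4, -4.8, 0.8]
opening: 45.2
gripper_force: 2.1
```

>>> carry_out --pt "0.002 0 0 0 0 0" --pt "0.004 0 0 0 0 0" --pt "0.006 0 0 0 0 0" --pt "0.008 0 0 0 0 0" --pt "0.01 0 0 0 0 0" --pt "0.01 0 0 0 0 0" --pt "0.01 0 0 0 0 0" --pt "0.01 0 0 0 0 0"

```text
clock: 20.9
tool_pos: [576.9, 76.4, 25.5]
tcp_rot: [-2.411, -2.013, 0.002]
force: [-2.7, -12.2, 1.8]
opening: 45.3
gripper_force: 4.9
```

Force rose from 2.3 to 12 N, so the box is on the stop. I'll check that it is square, then back away.

Run:
```python
from h import *
plan([(20,-6,25.5,0),(20,-6,115,0),(-60,-6,190,0)]);wlook()
```

```text
at [[84.2 -5.8]] 25.5 head-board 0.02 t 20.9
[-0.642  0.002  0.   ] [-0.001  0.001  0.   ] 566.0
[ 0.     0.    -0.895] [0. 0. 0.] 566.0
[-0.8   0.   -0.75] [0. 0. 0.] 555.0
box [146.5  -2.2] [105.5  95.1] yaw -0.1 px [143   0] [397 259] ext [ 93.7 -49.7 199.4  45.3]
label [142.7  -2.1] [70.6 50.5] yaw 0.1 px [205  58] [336 231] ext [107.4 -27.4 178.   23.1]
=> centre [153.   -2.1]
```

>>> carry_out --pt "-0.02 0 0 0 0 0" --pt "-0.08 0 0 0 0 0" --pt "-0.16 0 0 0 0 0" --pt "-0.26 0 0 0 0 0" --pt "-0.37 0 0 0 0 0" --pt "-0.48 0 0 0 0 0" --pt "-0.58 0 0 0 0 0" --pt "-0.63 0 0 0 0 0"

```text
clock: 21.75
tool_pos: [565.9, 14.0, 25.6]
tcp_rot: [-2.413, -2.012, 0.0]
force: [-1.1, -0.7, 0.4]
opening: 45.4
gripper_force: 0.0
```

>>> carry_out --pt "0 0 -0.15 0 0 0" --pt "0 0 -0.35 0 0 0" --pt "0 0 -0.55 0 0 0" --pt "0 0 -0.75 0 0 0" --pt "0 0 -0.9 0 0 0" --pt "0 0 -1 0 0 0" --pt "0 0 -1 0 0 0" --pt "0 0 -1 0 0 0"

```text
clock: 22.55
tool_pos: [566.0, 15.2, 125.2]
tcp_rot: [-2.412, -2.013, 0.0]
force: [-0.4, -0.1, 0.1]
opening: 45.1
gripper_force: 0.0
```

>>> carry_out --pt "-0.15 0 -0.1 0 0 0" --pt "-0.3 0 -0.2 0 0 0" --pt "-0.5 0 -0.3 0 0 0" --pt "-0.7 0 -0.4 0 0 0" --pt "-0.85 0 -0.45 0 0 0" --pt "-1 0 -0.5 0 0 0" --pt "-1 0 -0.5 0 0 0" --pt "-1 0 -0.5 0 0 0"

```text
clock: 23.35
tool_pos: [548.2, -83.5, 175.5]
tcp_rot: [-2.413, -2.012, -0.0]
force: [0.3, 0.4, 0.5]
opening: 45.2
gripper_force: 0.0
```

>>> carry_out --pt "-0.15 0 0 0 0 0" --pt "-0.3 0 0 0 0 0" --pt "-0.5 0 0 0 0 0" --pt "-0.7 0 0 0 0 0" --pt "-0.85 0 0 0 0 0" --pt "-1 0 0 0 0 0" --pt "-1 0 0 0 0 0" --pt "-1 0 0 0 0 0"

```text
clock: 24.15
tool_pos: [530.3, -181.8, 175.5]
tcp_rot: [-2.412, -2.012, -0.0]
force: [0.4, 0.3, 1.0]
opening: 45.4
gripper_force: 0.0
```

Run:
```python
from h import *
plan([]);print(telemetry.state()['force'])
t=vision.capture("top");s=vision.capture("scene")
cv2.imwrite("pics/p5.png",np.hstack([cv2.resize(t[140:260,125:285],(400,300)),cv2.resize(s[140:260,270:430],(400,300))]))
```

```text
at [[-178.2   -6.1]] 175.5 head-board -0.04 t 24.15
[0.36364271 0.29221559 0.9789685 ]
```

View pics/p5.png

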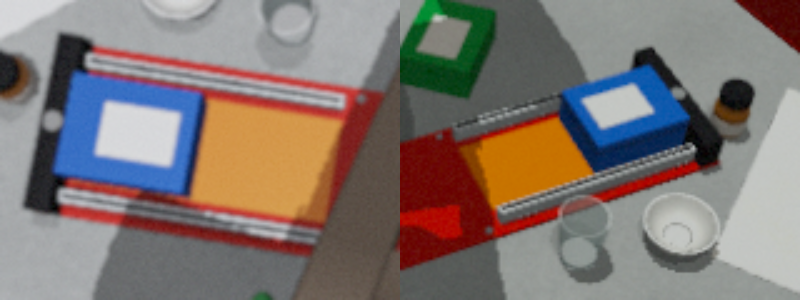

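In both views the box sits square against the stop (top half: front edge along x≈65, centred between the rails). The hand is clear and the other things are where they were.

```bash
python3 -c "
from station import ticket
print(ticket.sign_off())"
```

```text
the job is handed in; nothing more can be done
None
```

The blue box is home and square against the stop block, centred between the rails with no sign of touching either one; the hand is backed away and the job was handed in at about 24 s, with no verdict returned.

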